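# Start the capsule vibrating table at its guarded switch

### The job

Switch on the capsule vibrating table: on the switch box with the larger guard, use the fingers from beneath to raise the hinged guard well up (by about half of its swing) before touching the toggle, keep it up on the back of the fingers while their tips push the toggle beneath it away to the back, all the way to its stop, then draw back so that the guard drops shut. Be gentle with the switch, and leave the box with the smaller guard and everything else on the worktop as they are.

Things in the scene. Friction and masses are not known exactly. Their poses are not given: they have to be found in the camera images.
- starter_large: switch box with the LARGER guard, fixed: white box 84 (x) x 104 (y) x 50 mm high. Origin at the centre of its underside; x points from its front (robot side) to its back, z up. Guard hinge axis along y at x = -6, z = 69 mm, between two steel brackets (14 mm long, 24 mm tall, 4 mm thick, at y = +-35 mm). Toggle pivot at x = -29, y = 0, z = 50 mm; nothing else lies under the guard
- guard_large (a joint): hinge of the larger guard, rad: 0 shut (level), grows as the front goes up and back, stop at 1.4. Smooth black plastic hood (friction about 0.3), walls 3.5 mm, open at both sides: top 42 long, 62 wide, its upper face at z = 91 mm; 20 mm lip down at the front edge (box x = -48 mm), like wall down to the hinge. About 0.07 kg with a weak closing spring: never stays open, drops shut when not held up
- tab_large (a point): middle of the front edge, underside, of the larger guard's finger tab: a flange 62 mm wide and 3.5 mm thick that sticks out 10 mm to the front from the foot of the lip, 16 mm beyond the box's front. Shut, it is at box x = -58, z = 67 mm. Moves with the guard
- toggle_large (a joint): steel toggle under the larger guard, rad: 0 to 0.05 at the start (off, leaning 16 degrees to the front), 0.56 at its stop (on, leaning 16 degrees to the back). About 1.5 to 2 N at its tip moves it; it stays where it is left
- toggle_tip_large (a point): centre of the 9 mm ball at the end of that toggle, 30 mm from the pivot (29 mm above the top of the box when off or on)
- starter_small: the other switch box, to be left alone, fixed: white box 80 x 76 x 50 mm high of the same make, its guard only 25 mm long and 37 mm wide; origin and axes as for the larger. The two boxes may stand either way round, left or right
- guard_small (a joint): hinge of the smaller guard, 0 shut, rad
- toggle_small (a joint): toggle under the smaller guard, rad, same sense
- jar: bystander, loose: white screw-lid jar, 44 mm diameter, 55 mm high, origin under its centre
- dish: bystander, loose: steel dish 64 mm wide, 20 mm high, origin under its centre
- spatula: bystander, loose: white-handled spatula 170 mm long, lying flat
- bottle: bystander, loose: clear bottle 66 mm diameter, 190 mm high, origin under its centre
- soap: bystander, loose: green bottle 60 mm diameter, 170 mm high, origin under its centre
- beaker: bystander, loose: glass beaker 68 mm wide, 85 mm high, origin under its centre
- brush: bystander, loose: brush 170 mm long, lying flat

How it is judged:
By the outcome, as a careful person would: the job done as asked, in the order asked, and still so for the second after the job is handed in, with the robot touching nothing.
It also fails if it takes over 38 s, if anything falls off the work surface, if the arm or the gripper's body presses on something with over 40 N, if the wrist force passes 120 N, or if a joint passes its speed limit or range.

### The arm

A 6-joint arm with a two-finger parallel gripper is mounted at the origin on the work surface. World frame = base frame: x ahead of the robot, y to its left, z up, the work surface at z = 0. Lengths are in mm, angles in rad, forces in N, time in s.
With the tool pointing down it reaches from about 350 to 875 mm from the base axis. Payload 4.2 kg.
Tool frame: the origin (TCP) lies at the very end of the fingers, on their centre line; the grasp point (between the pads) lies 19 mm behind it (pinch_z is the distance from the TCP to the grasp point, in mm); z points along the fingers, y is the line along which they close (so a half turn about z gives the same grasp; the last joint's range is limited). The gripper opens to 85 mm and grips with 20 to 120 N. Pads are 22 mm wide; open, the fingers measure 114 mm over their backs; the gripper's body (76 mm by 85 mm) begins 54 mm behind the grasp point. The pads swing forward as they close: fully open they stand 13 mm farther back than shut.
Start: joints at [1.387, 0.385, 0.008, 0, -1.194, -0.259], TCP at [267.761, 564.715, 231.312] pointing down, gripper open.
Joint ranges: [-3.14, 3.14], [-1.21, 2.06], [-1.07, 1.41], [-3.16, 2.05], [-2.99, -0.16], [-3.1, 3.1]. Speed limits (rad/s): [2.79, 2.79, 3.14, 3.14, 3.14, 3.14].

### API

Orientations are given as a unit quaternion [x, y, z, w].
In Python, from bench import * gives the robot as it stands.
- The arm moves only by the tool arm_command, never from a script. Its argument "steps" is one flat list of numbers, 4 for each row, row after row: the shift along the tool's x, y, z in m, then the turn about the tool's z in rad. In form: [tx, ty, tz, roll, tx, ty, tz, roll, ...]. A call has 1 to 20 rows; each row shifts and turns the commanded pose from where the row before left it, along the tool's axes as they then stand; what a row does not reach is not made up. A row lasts 1/8 s, in which the tool goes at most 62.5 mm and 10.7 degrees, less where a joint would pass 70% of its speed; a pose out of reach is approached as far as the arm can. A call with a gripper value outside its range is refused whole. "grip" is the finger opening in m, from 0 to 0.0854, set as the call begins (left out, the last holds). The fingers move at their own pace and stop on an object; the grip force is fixed at half the most. Time passes only in rows, so rows that do not move let the fingers close. It gives the time, the measured TCP pose, the force, the opening and the grip force at its end, in the units of the state.
- read_state(): the state, without advancing time (a new reading comes with each control period).
- get_image(name): name is "side" or "top" or "wrist"; returns the picture (384x512x3 uint8, red, green, blue); there is no depth.
- get_calibration(name): a dict with "camera_matrix" (3x3 intrinsics, pixels), "cam_to_world" (4x4, takes a point from camera to world coordinates). Camera axes: x right, y down, z forward; pixel columns grow to the right and rows downward; lengths in mm; the calibration is good to about 2 mm. A picture is of the moment at which its call begins: read the wrist's pose just before it. get_calibration takes no time and is no camera call; for the wrist camera it gives the pose at the moment of the call.
- job_done(): hands the job in; it is judged then, once.
The state is a dict: "clock": time; "joints": joint angles; "joint_vel": joint speeds; "joint_efforts": joint torques, N m; "position": TCP position; "ee_rot": TCP orientation; "contact_force": force on the tool from outside, world axes, zero at the start; "wrist_torque": the same for the moment, N m; "gripper_width": finger opening in mm; "grasp_force": force on a finger pad.
Only numpy, scipy, OpenCV 4.12 (cv2) and the standard library are available. Lean on these libraries where they do the work, as an engineer would, in place of code of your own. Each camera call takes 0.05 s, during which the arm holds its last target. There are 200 camera calls.

## Working session

There is one attempt and no reset: what is moved stays moved. The work goes in short steps, Python scripts to look and compute and a tool call to move; the robot and the scene stay as the last step left them, time stands still between calls to the robot, and variables do not carry over. Pictures are saved under pics/ and viewed, at most 10 in all, crops included, and the job is handed in when it is done.

Besides the shell and the picture viewer there is one more tool, called as name(argument=value, ...), one argument or row to a line, values as JSON. arm_command: Moves the arm, as the interface text tells. Its arguments: {"type":"object","properties":{"steps":{"type":"array","items":{"type":"number"}},"grip":{"type":"number"}},"required":["steps"]}

```bash
mkdir -p pics; ls; python3 - <<'E'
from bench import *
import cv2
print(read_state())
for n in("top","side","wrist"):
    c=get_calibration(n); print(n,c)
    cv2.imwrite(f"pics/{n}0.png",get_image(n)[:,:,::-1])
E
```

```text
pics
{'clock': 0.0, 'joints': array([ 1.38659425e+00,  3.85585384e-01,  6.65095192e-03, -4.98159231e-04,
       -1.19400406e+00, -2.58629281e-01]), 'joint_vel': array([-0.00268604,  0.00014732, -0.00108056, -0.00131619,  0.00065567,
       -0.00092859]), 'joint_efforts': array([-1.14128616e-03, -3.92291200e+01,  1.88398182e+01,  4.18628097e+00,
       -4.70735933e-03,  1.10351472e-06]), 'position': array([267.53051664, 564.21336159, 230.21413918]), 'ee_rot': array([ 9.75566757e-01, -2.19700481e-01, -1.91498365e-04,  1.07895467e-03]), 'contact_force': array([ 0.11304251,  0.3092142 , -0.63131624]), 'wrist_torque': array([ 0.0165616 ,  0.03771746, -0.01190909]), 'grasp_force': 0.0, 'gripper_width': 85.01537193108325}
top {'camera_matrix': array([[433.27438177,   0.        , 247.97556234],
       [  0.        , 433.27438177, 184.24517042],
       [  0.        ,   0.        ,   1.        ]]), 'cam_to_world': array([[-5.50538092e-03, -9.98022940e-01,  6.26091262e-02,
         5.16352524e+02],
       [-9.99885635e-01,  4.61211203e-03, -1.44029753e-02,
         2.10896385e+01],
       [ 1.4
[... 532 characters left out ...]
-1.72719050e-02, -8.17094427e-01, -5.76245069e-01,
         7.04459760e+02],
       [ 0.00000000e+00,  0.00000000e+00,  0.00000000e+00,
         1.00000000e+00]])}
wrist {'camera_matrix': array([[328.91508727,   0.        , 256.32959833],
       [  0.        , 328.91508727, 198.75474832],
       [  0.        ,   0.        ,   1.        ]]), 'cam_to_world': array([[-4.27664795e-01, -8.69278969e-01, -2.47905017e-01,
         3.29881845e+02],
       [-9.03936719e-01,  4.11603620e-01,  1.16107137e-01,
         5.34400909e+02],
       [ 1.10911011e-03,  2.73745383e-01, -9.61801557e-01,
         3.73456392e+02],
       [ 0.00000000e+00,  0.00000000e+00,  0.00000000e+00,
         1.00000000e+00]])}
```

View pics/top0.png

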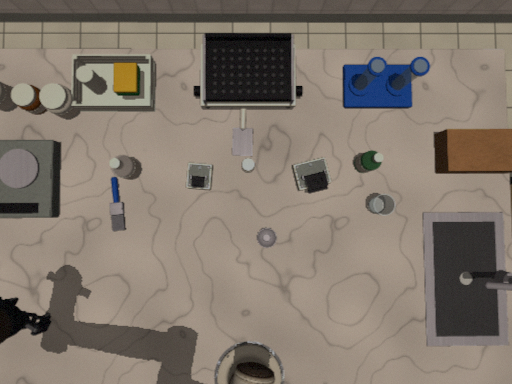

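View pics/side0.png

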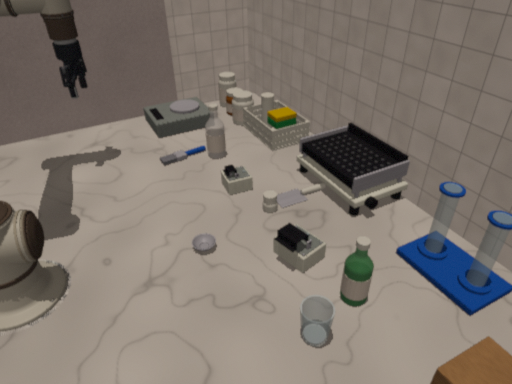

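The larger-guard box is at about (311,175) in the top image and (298,247) in the side image. The small one is at (200,176) in the top image. I'll zoom in on the large box.

```bash
python3 - <<'E'
import cv2,numpy as np
a=cv2.imread("pics/top0.png")[150:205,285:340]; b=cv2.imread("pics/side0.png")[215:275,265:335]
r=lambda i:cv2.resize(i,(0,0),fx=390/i.shape[1],fy=390/i.shape[1],interpolation=cv2.INTER_CUBIC)
a,b=r(a),r(b); b=cv2.copyMakeBorder(b,0,390-b.shape[0],0,0,cv2.BORDER_CONSTANT)
cv2.imwrite("pics/crop.png",np.hstack([a,b]))
E
```

```text
(no output)
```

View pics/crop.png

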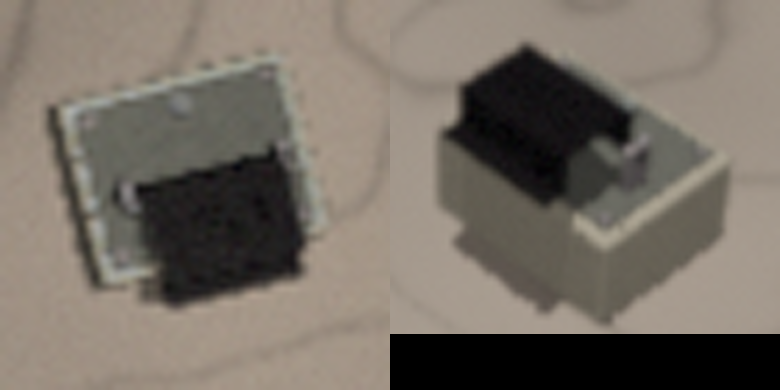

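The crop shows the tilted box with the top-face corners at about (62,103), (283,55), (105,283) and (322,228) in the left panel. Next I'll cast these onto z = 50.

```bash
cat > h.py <<'E'
from bench import *
import numpy as np
def ray(name,uv,z,c=None):
    c=c or get_calibration(name); K,T=c["camera_matrix"],c["cam_to_world"]
    d=T[:3,:3]@np.linalg.solve(K,[uv[0],uv[1],1]); o=T[:3,3]
    return (o+d*(z-o[2])/d[2])[:2]
def fit(P,B): # 2D rigid: box->world
    P,B=np.array(P),np.array(B,float); p,b=P.mean(0),B.mean(0)
    a=complex(0); 
    for q,r in zip(P-p,B-b): a+=complex(*q)*complex(*r).conjugate()
    t=np.angle(a); R=np.array([[np.cos(t),-np.sin(t)],[np.sin(t),np.cos(t)]])
    o=p-R@b; return o,t,P-(o+B@R.T)
E
python3 - <<'E'
from h import *
px=[(62,103),(283,55),(105,283),(322,228)]
P=[ray("top",(285+(u+.5)*55/390-.5,150+(v+.5)*55/390-.5),50) for u,v in px]
B=[(42,52),(42,-52),(-42,52),(-42,-52)]
o,t,r=fit(P,B); print(o,t,r.round(1))
P=[ray("side",(265+(u-390+.5)*70/390-.5,215+(v+.5)*70/390-.5),50) for u,v in [(605,242),(728,157)]]
o,t,r=fit(P,[(-42,-52),(42,-52)]);print("side",o,t,r.round(1))
E
```

```text
[ 634.02442125 -196.77324171] 0.22142154637557043 [[-1.1 -2.8]
 [-3.1  1.2]
 [ 1.7 -2.2]
 [ 2.5  3.8]]
side [ 631.35864886 -196.60933851] 0.23159669478552922 [[ 3.   0.7]
 [-3.  -0.7]]
```

arm_command(
  steps=[0, 0, 0, -0.167, 0, 0, 0, -0.167, 0, 0, 0, -0.167, 0, 0, 0, -0.167, 0.005, 0.05, 0, 0, 0.005, 0.05, 0, 0, 0.005, 0.05, 0, 0, 0.005, 0.05, 0, 0, 0.005, 0.05, 0, 0, 0.005, 0.05, 0, 0, 0.005, 0.05, 0, 0, 0.005, 0.05, 0, 0, 0.005, 0.05, 0, 0, 0.005, 0.05, 0, 0, 0.005, 0.05, 0, 0, 0.005, 0.05, 0, 0, 0.005, 0.05, 0, 0, 0.005, 0.05, 0, 0, 0.005, 0.05, 0, 0, 0.005, 0.05, 0, 0],
  grip=0,
)

```text
clock: 2.65
position: [524.6, -198.9, 231.1]
ee_rot: [0.994, 0.112, -0.0, -0.0]
contact_force: [0.6, 1.2, -0.1]
gripper_width: -0.1
grasp_force: 0.0
```

arm_command(
  steps=[0, 0.024, 0, 0, 0, 0, 0, 0, 0, 0, 0, 0],
)

```text
clock: 3.02
position: [529.4, -220.1, 231.0]
ee_rot: [0.994, 0.112, -0.0, -0.0]
contact_force: [1.3, 0.0, 0.1]
gripper_width: -0.1
grasp_force: 0.0
```

```bash
python3 - <<'E'
from h import *
import cv2
s=read_state(); print(s["clock"],s["position"],s["ee_rot"],s["joints"].round(2),s["contact_force"],s["gripper_width"])
c=get_calibration("wrist"); np.save("c1.npy",np.array([c],dtype=object),allow_pickle=True)
cv2.imwrite("pics/w1.png",get_image("wrist")[:,:,::-1])
E
```

```text
3.025 [ 529.35110059 -220.14592794  231.01408082] [ 9.93661919e-01  1.12409122e-01 -3.46665138e-04 -2.43265185e-04] [-0.11  0.3  -0.12 -0.   -1.15  1.91] [1.29585787 0.03933193 0.05265592] -0.05729129954230917
```

View pics/w1.png

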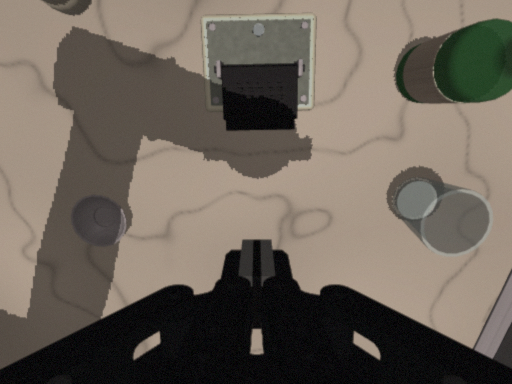

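The wrist view shows the box top-face corners at about (203,15), (316,13), (207,110) and (315,109). The guard tab's front edge runs from (226,130) to (297,129). The closed fingers are at (257,243).

```bash
python3 - <<'E'
from h import *
c=np.load("c1.npy",allow_pickle=True)[0]
P=[ray("wrist",p,50,c) for p in [(203,15),(316,13),(207,110),(315,109)]]
o,t,r=fit(P,[(42,52),(42,-52),(-42,52),(-42,-52)]); print(o,t,r.round(1))
R=np.array([[np.cos(t),-np.sin(t)],[np.sin(t),np.cos(t)]])
tab=[ray("wrist",p,70,c) for p in [(226,130),(297,129)]]
print("tab in box",(np.array(tab)-o)@R); s=read_state()
print("TCP in box",(s["position"][:2]-o)@R,"tool yaw",2*np.arctan2(s["ee_rot"][1],s["ee_rot"][0]))
E
```

```text
[ 633.05704488 -199.92702441] 0.24169513965137288 [[-0.8 -2.1]
 [-1.8  1.9]
 [ 1.8 -0.4]
 [ 0.8  0.7]]
tab in box [[-57.92136567  31.9702979 ]
 [-58.01791856 -32.41823768]]
TCP in box [-105.35501955    5.45899074] tool yaw 0.22595622412503089
```

arm_command(
  steps=[0, 0.0055, 0, -0.014, 0, 0, 0.035, 0, 0.002, 0, 0.035, 0, 0.002, 0, 0.035, 0, 0.002, 0, 0.035, 0, 0.002, 0, 0.035, 0, 0, 0, 0.018, 0, 0, 0, 0, 0, 0, 0, 0, 0],
)

```text
clock: 4.2
position: [539.6, -224.0, 39.4]
ee_rot: [0.993, 0.12, 0.001, 0.0]
contact_force: [0.4, -0.7, 1.2]
gripper_width: 0.2
grasp_force: 0.0
```

arm_command(
  steps=[0.009, 0, 0, 0, 0.008, 0, 0, 0, 0, 0, 0, 0, 0, 0, 0, 0],
)

```text
clock: 4.7
position: [555.2, -220.0, 38.3]
ee_rot: [0.993, 0.119, -0.0, -0.0]
contact_force: [-0.5, -0.1, 0.4]
gripper_width: 0.1
grasp_force: 0.0
```

```bash
cat >> h.py <<'E'
def box():
    s=read_state(); o=np.array([633.06,-199.93]); t=.2417
    R=np.array([[np.cos(t),-np.sin(t)],[np.sin(t),np.cos(t)]])
    print(s["clock"],"TCP box",((s["position"][:2]-o)@R).round(1),s["position"][2].round(1),"F box",(s["contact_force"][:2]@R).round(1),s["contact_force"][2].round(1),"yaw",(2*np.arctan2(s["ee_rot"][1],s["ee_rot"][0])).round(3))
E
python3 -c "
from h import *
import cv2
box(); cv2.imwrite('pics/w2.png',get_image('wrist')[:,:,::-1])"
```

```text
4.7 TCP box [-80.4  -0.8] 38.3 F box [-0.5  0.1] 0.4 yaw 0.239
```

View pics/w2.png

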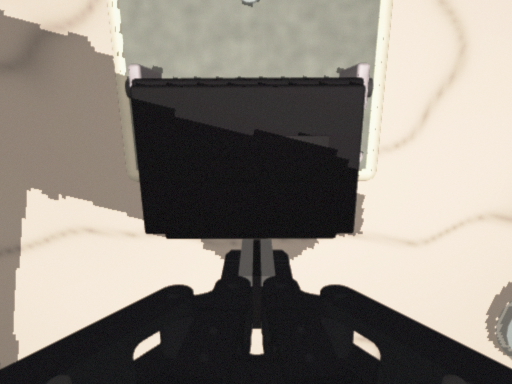

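The fingers are centred on the tab, whose front edge is at row 237. I'll creep forward to contact.

arm_command(
  steps=[0.006, 0, 0, 0, 0.004, 0, 0, 0, 0, 0, 0, 0],
)

```text
clock: 5.12
position: [565.4, -217.6, 38.3]
ee_rot: [0.993, 0.119, 0.0, 0.0]
contact_force: [0.0, 0.1, 0.5]
gripper_width: -0.0
grasp_force: 0.0
```

arm_command(
  steps=[0.001, 0, 0, 0, 0, 0, 0, 0],
)

```text
clock: 5.38
position: [565.9, -217.5, 38.3]
ee_rot: [0.993, 0.119, -0.0, -0.0]
contact_force: [0.5, -0.4, 0.4]
gripper_width: -0.3
grasp_force: 0.0
```

arm_command(
  steps=[0.001, 0, 0, 0, 0, 0, 0, 0],
)

```text
clock: 5.62
position: [566.6, -217.2, 38.2]
ee_rot: [0.993, 0.119, -0.0, -0.0]
contact_force: [-1.0, 0.8, 0.2]
gripper_width: -0.2
grasp_force: 0.3
```

arm_command(
  steps=[0.001, 0, 0, 0, 0, 0, 0, 0],
)

```text
clock: 5.88
position: [566.7, -217.2, 38.0]
ee_rot: [0.993, 0.119, -0.001, -0.0]
contact_force: [-4.1, -1.2, 0.5]
gripper_width: -0.2
grasp_force: 1.8
```

```bash
python3 -c "
from h import *
box()"
```

```text
5.875 TCP box [-68.6  -0.8] 38.0 F box [-4.3 -0.2] 0.5 yaw 0.239
```

Contact with the tab, about 4 N. I'll press a touch more, then lift a little.

arm_command(
  steps=[0.001, 0, 0, 0, 0, 0, -0.002, 0, 0, 0, -0.002, 0, 0, 0, 0, 0],
)

```text
clock: 6.38
position: [566.8, -217.0, 41.7]
ee_rot: [0.993, 0.119, -0.002, -0.0]
contact_force: [-4.0, -3.5, 0.1]
gripper_width: -0.1
grasp_force: 2.6
```

```bash
python3 -c "
from h import *
import cv2
box(); a=get_image('wrist')[:,:,::-1]
b=cv2.imread('pics/w2.png'); cv2.imwrite('pics/w3.png',a)
cv2.imwrite('pics/s3.png',cv2.resize(get_image('side')[190:290,240:340,::-1],(500,500),interpolation=cv2.INTER_CUBIC))"
```

```text
6.375 TCP box [-68.4  -0.8] 41.7 F box [-4.7 -2.5] 0.1 yaw 0.238
```

View pics/s3.png

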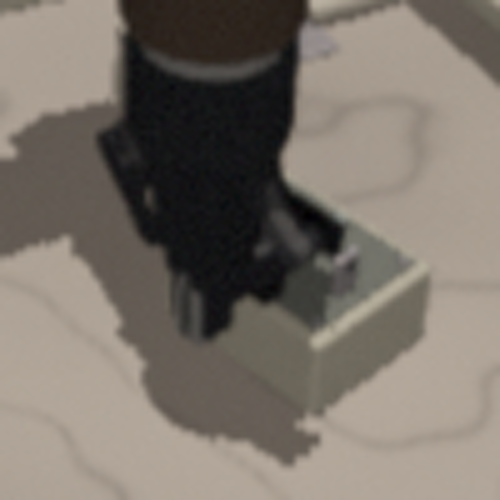

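arm_command(
  steps=[0.001, 0, -0.002, 0, 0, 0, -0.003, 0, 0, 0, -0.003, 0, 0, 0, 0, 0],
)

```text
clock: 6.98
position: [567.8, -216.8, 49.9]
ee_rot: [0.993, 0.119, -0.002, -0.0]
contact_force: [-5.9, -2.6, 0.6]
gripper_width: -0.0
grasp_force: 2.8
```

```bash
python3 -c "
from h import *
import cv2
box(); a=get_image('wrist')[:,:,::-1]
b=cv2.imread('pics/w3.png'); cv2.imwrite('pics/w34.png',np.hstack([b[40:300,90:420],a[40:300,90:420]]))"
```

```text
6.975 TCP box [-67.4  -0.7] 49.9 F box [-6.4 -1.1] 0.6 yaw 0.238
```

View pics/w34.png

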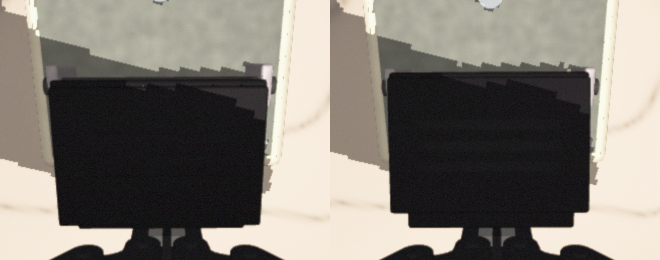

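Between the two frames the tab comes out from under the hood by about 13 px, at rows 213–226. That means the guard is at about 0.2 rad and following. I'll continue along the arc.

arm_command(
  steps=[0.001, 0, -0.004, 0, 0.0013, 0, -0.004, 0, 0.0017, 0, -0.0037, 0, 0, 0, 0, 0],
)

```text
clock: 7.52
position: [571.8, -215.8, 62.1]
ee_rot: [0.993, 0.119, -0.002, -0.0]
contact_force: [-5.8, -1.5, 2.8]
gripper_width: 0.1
grasp_force: 3.1
```

```bash
python3 -c "
from h import *
box()"
```

```text
7.525 TCP box [-63.3  -0.8] 62.1 F box [-6.  -0.1] 2.8 yaw 0.239
```

arm_command(
  steps=[0.002, 0, -0.0037, 0, 0.0022, 0, -0.0034, 0, 0.0022, 0, -0.0025, 0, 0, 0, 0, 0],
)

```text
clock: 8.02
position: [580.9, -214.0, 72.1]
ee_rot: [0.993, 0.119, 0.001, 0.0]
contact_force: [-1.8, -1.1, 0.3]
gripper_width: 0.1
grasp_force: 0.6
```

```bash
python3 -c "
from h import *
import cv2
box(); a=get_image('wrist')[:,:,::-1]; b=get_image('side')[190:290,240:340,::-1]
cv2.imwrite('pics/w5.png',np.hstack([a[0:260,90:420],cv2.resize(b,(260,260),interpolation=cv2.INTER_CUBIC)]))"
```

```text
8.025 TCP box [-54.   -1.2] 72.1 F box [-2.  -0.6] 0.3 yaw 0.239
```

View pics/w5.png

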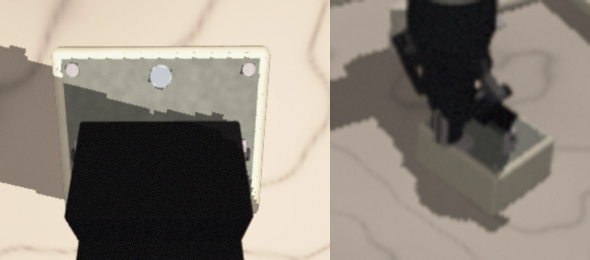

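The guard is up at about 0.77 rad, with the hood foreshortened in the wrist view. Next I'll push straight back into the toggle.

arm_command(
  steps=[0.002, 0, 0, 0, 0.002, 0, 0, 0, 0.002, 0, 0, 0, 0.002, 0, 0, 0, 0, 0, 0, 0],
)

```text
clock: 8.75
position: [586.6, -212.3, 72.0]
ee_rot: [0.993, 0.119, -0.001, -0.0]
contact_force: [-4.5, -0.5, 4.6]
gripper_width: -0.6
grasp_force: 1.1
```

arm_command(
  steps=[0.002, 0, 0, 0, 0.002, 0, 0, 0, 0.002, 0, 0, 0, 0, 0, 0, 0],
)

```text
clock: 9.25
position: [590.6, -211.5, 74.3]
ee_rot: [0.993, 0.119, -0.003, 0.0]
contact_force: [-13.3, -0.1, 18.2]
gripper_width: -0.2
grasp_force: 1.4
```

```bash
python3 -c "
from h import *
box()"
```

```text
9.25 TCP box [-44.  -1.] 74.3 F box [-12.9   3.1] 18.2 yaw 0.239
```

The upward force of 18 N suggests the tab edge is sliding up against the wider knuckle, about 39 mm above the tips. I'll raise the tool to relieve it and follow the arc instead.

arm_command(
  steps=[0, 0, -0.002, 0, 0, 0, -0.002, 0, 0, 0, 0, 0],
)

```text
clock: 9.62
position: [593.1, -210.8, 76.1]
ee_rot: [0.993, 0.119, -0.001, 0.0]
contact_force: [-5.1, -1.1, 6.7]
gripper_width: -0.1
grasp_force: 1.2
```

```bash
python3 -c "
from h import *
import cv2
box(); a=get_image('wrist')[:,:,::-1]; b=get_image('side')[190:290,240:340,::-1]
cv2.imwrite('pics/w6.png',np.hstack([a[0:384,90:420],cv2.resize(b,(384,384),interpolation=cv2.INTER_CUBIC)]))"
```

```text
9.625 TCP box [-41.4  -1. ] 76.1 F box [-5.2  0.2] 6.7 yaw 0.239
```

View pics/w6.png

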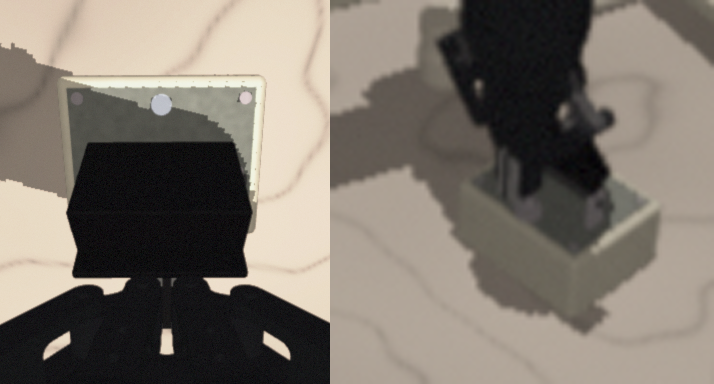

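arm_command(
  steps=[0.0015, 0, -0.0005, 0, 0.0015, 0, -0.0005, 0, 0.0015, 0, -0.0005, 0, 0, 0, 0, 0],
)

```text
clock: 10.22
position: [598.1, -209.7, 78.4]
ee_rot: [0.993, 0.12, 0.0, 0.0]
contact_force: [-6.4, 1.0, 7.5]
gripper_width: -0.1
grasp_force: 1.6
```

```bash
python3 -c "
from h import *
box()"
```

```text
10.225 TCP box [-36.3  -1.1] 78.4 F box [-6.   2.5] 7.5 yaw 0.24
```

arm_command(
  steps=[0.001, 0, 0, 0, 0, 0, 0, 0],
)

```text
clock: 10.48
position: [599.3, -209.5, 78.8]
ee_rot: [0.993, 0.12, 0.0, 0.0]
contact_force: [-5.5, 1.2, 10.2]
gripper_width: -0.2
grasp_force: 1.8
```

arm_command(
  steps=[0.001, 0, 0, 0, 0, 0, 0, 0],
)

```text
clock: 10.72
position: [600.4, -209.4, 79.1]
ee_rot: [0.993, 0.12, 0.001, 0.001]
contact_force: [-6.1, 0.2, 11.4]
gripper_width: 0.2
grasp_force: 1.0
```

```bash
python3 -c "
from h import *
box()"
```

```text
10.725 TCP box [-34.   -1.4] 79.1 F box [-5.9  1.7] 11.4 yaw 0.24
```

arm_command(
  steps=[0.001, 0, 0, 0, 0, 0, 0, 0],
)

```text
clock: 10.98
position: [600.6, -209.4, 79.2]
ee_rot: [0.993, 0.12, -0.0, 0.001]
contact_force: [-8.1, 0.2, 13.2]
gripper_width: 0.2
grasp_force: 1.4
```

arm_command(
  steps=[0.001, 0, 0, 0, 0, 0, 0, 0],
)

```text
clock: 11.22
position: [600.8, -209.3, 79.3]
ee_rot: [0.993, 0.12, -0.001, 0.0]
contact_force: [-10.2, 0.6, 13.2]
gripper_width: -0.1
grasp_force: 2.1
```

```bash
python3 -c "
from h import *
box()"
```

```text
11.225 TCP box [-33.5  -1.4] 79.3 F box [-9.7  3. ] 13.2 yaw 0.24
```

The push has stalled: x force is rising while travel has stopped. I'll take a picture to judge which stop this is.

```bash
python3 -c "
from h import *
import cv2
c=get_calibration('wrist'); a=get_image('wrist')[:,:,::-1]; b=get_image('side')[190:290,240:340,::-1]
# predicted pixel rows of top-front hood corner and hood back-top corner for guard angles
T=np.linalg.inv(c['cam_to_world']);K=c['camera_matrix'];o=np.array([633.06,-199.93]);t=.2417
R=np.array([[np.cos(t),-np.sin(t)],[np.sin(t),np.cos(t)]])
for th in (1.0,1.1,1.2,1.3,1.4):
  r=[]
  for x,z in ((0,22),(-42,22),(-52,-2)):
    X=-6+x*np.cos(th)+z*np.sin(th);Z=69-x*np.sin(th)+z*np.cos(th)
    p=K@(T[:3]@np.r_[o+R@[X,0],Z,1]);r.append((p[1]/p[2]).round(0))
  print(th,r)
cv2.imwrite('pics/w7.png',np.hstack([a[0:384,90:420],cv2.resize(b,(384,384),interpolation=cv2.INTER_CUBIC)]))"
```

```text
1.0 [np.float64(160.0), np.float64(241.0), np.float64(299.0)]
1.1 [np.float64(157.0), np.float64(229.0), np.float64(292.0)]
1.2 [np.float64(154.0), np.float64(216.0), np.float64(284.0)]
1.3 [np.float64(152.0), np.float64(202.0), np.float64(275.0)]
1.4 [np.float64(150.0), np.float64(188.0), np.float64(264.0)]
```

View pics/w7.png

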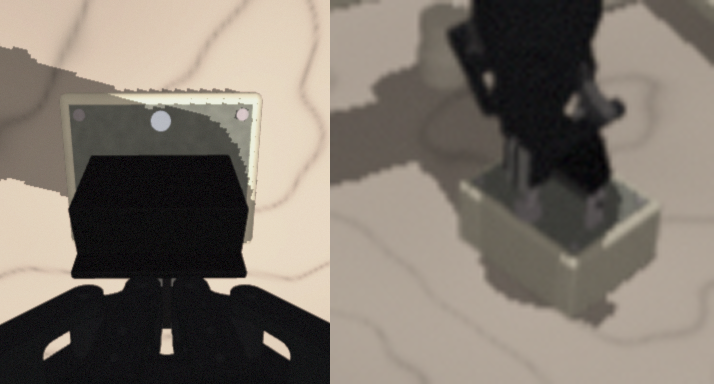

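The rows of about 155, 208 and 277 put the guard at about 1.27 rad, short of its own stop at 1.4. So the stall is the toggle's stop, and I can draw back.

arm_command(
  steps=[-0.003, 0, 0, 0, -0.005, 0, 0, 0, -0.005, 0, 0, 0, -0.005, 0, 0, 0, -0.005, 0, 0, 0, -0.005, 0, 0, 0, -0.005, 0, 0, 0, -0.005, 0, 0, 0, -0.01, 0, 0, 0, -0.015, 0, 0, 0, -0.02, 0, 0, 0, 0, 0, 0, 0],
)

```text
clock: 12.82
position: [519.3, -228.7, 77.2]
ee_rot: [0.993, 0.119, -0.0, -0.0]
contact_force: [0.3, 0.2, 0.2]
gripper_width: 0.1
grasp_force: 0.0
```

arm_command(
  steps=[-0.01, 0, -0.04, 0, -0.01, 0, -0.04, 0, -0.01, 0, -0.04, 0, -0.01, 0, -0.036, 0, 0, 0, 0, 0, 0, 0, 0, 0],
)

```text
clock: 13.58
position: [482.2, -237.6, 232.7]
ee_rot: [0.993, 0.119, -0.0, -0.0]
contact_force: [0.2, -0.6, 0.0]
gripper_width: -0.4
grasp_force: 0.0
```

```bash
python3 -c "
from h import *
import cv2
box()
c=get_calibration('wrist');a=get_image('wrist')[:,:,::-1];cv2.imwrite('pics/w8.png',a)
T=np.linalg.inv(c['cam_to_world']);K=c['camera_matrix'];o=np.array([633.06,-199.93]);t=.2417
R=np.array([[np.cos(t),-np.sin(t)],[np.sin(t),np.cos(t)]])
pr=lambda x,y,z:(lambda p:(p[:2]/p[2]).round(1))(K@(T[:3]@np.r_[o+R@[x,y],z,1]))
print('shut tab',pr(-58,0,70),'hinge side',pr(-6,0,91),'open1.27 front',pr(2.6,0,115.6))
u=int(pr(-58,20,70)[0]);g=a.max(2)
print('dark rows at tab col',u,[i for i in range(1,240) if (g[i,u]<35)!=(g[i-1,u]<35)])
b=get_image('top')[:,:,::-1];b0=cv2.imread('pics/top0.png')
for n,(y,x) in dict(large=(176,312),small=(176,200),jar=(165,248),dish=(237,266),soap=(160,371),beaker=(204,379)).items():
  print(n,np.abs(b[y-14:y+14,x-14:x+14].astype(int)-b0[y-14:y+14,x-14:x+14]).mean().round(1))
s=get_image('side')[:,:,::-1];s0=cv2.imread('pics/side0.png')
print('side large',np.abs(s[215:275,265:335].astype(int)-s0[215:275,265:335]).mean())
"
```

```text
13.575 TCP box [-155.5   -0.5] 232.7 F box [ 0.1 -0.6] 0.0 yaw 0.239
shut tab [255.6  71. ] hinge side [255.4  -4.2] open1.27 front [255.2 -29.9]
dark rows at tab col 232 [16, 17, 64, 65, 71]
large 5.7
small 6.8
jar 8.8
dish 41.7
soap 6.7
beaker 30.7
side large 15.232539682539683
```

The guard's front edge is back at row 71, exactly where the shut position predicts, and the contact force is zero. I'll hand the job in.

```bash
python3 -c "
from bench import *
print(job_done())"
```

```text
the job is handed in; nothing more can be done
None
```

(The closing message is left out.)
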